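# Make up the full fork-load of pots and zero the pot counter

## Robot

A 6-joint arm with a two-finger parallel gripper is mounted at the origin on the work surface. World frame = base frame: x ahead of the robot, y to its left, z up, the work surface at z = 0. Lengths are in mm, angles in rad, forces in N, time in s.
With the tool pointing down it reaches from about 350 to 975 mm from the base axis. Payload 7.1 kg.
Tool frame: the origin (TCP) lies at the very end of the fingers, on their centre line; the grasp point (between the pads) lies 19 mm behind it; z points along the fingers, y is the direction in which the jaws open and shut (so a half turn about z gives the same grasp; the last joint's range is limited). The gripper opens to 88 mm and grips with 3 to 60 N. Pads are 20 mm wide; open, the fingers measure 115 mm over their backs; the gripper's body (75 mm by 178 mm) begins 61 mm behind the grasp point.
Start: joints at [-1.187, 0.423, 1.63, -0, 1.089, -0.019], TCP at [245.013, -574.955, 192.275] pointing down, gripper open.
Joint ranges: [-3, 3], [-0.9, 2.11], [0.09, 2.58], [-1.31, 4.45], [0.11, 2.69], [-2.54, 2.54]. Speed limits (rad/s): [2.39, 2.39, 3.01, 3.14, 3.14, 3.14].

## Interface

Orientations are given as a rotation vector (axis times angle).
In Python, from workcell import * gives the robot as it stands.
- The arm moves only by the tool play_rows, never from a script. Its argument "plan" is text: rows parted by semicolons, each of 7 numbers parted by spaces: the finger opening in cm, from 0 to 8.78, then the shift along the tool's x, y, z in cm, then the turn, a rotation vector about the tool's x, y, z in degrees. A call has 1 to 20 rows; each row shifts and turns the commanded pose from where the row before left it, along the tool's axes as they then stand; what a row does not reach is not made up. A row lasts 1/8 s, in which the tool goes at most 62.5 mm and 10.7 degrees, less where a joint would pass 70% of its speed; a pose out of reach is approached as far as the arm can. A call is refused whole if a number of a shift passes 6.25 or a number of a turn 10.7, either way. A call with a gripper value outside its range is refused whole. The fingers move at their own pace and stop on an object; the grip force is fixed at half the most. Time passes only in rows, so rows that do not move let the fingers close. It gives the time, the measured TCP pose, the force and the opening at its end, in the units of the state.
- get_obs(): the state, without advancing time (a new reading comes with each control period).
- get_image(name): name is "side" or "top" or "wrist"; returns a dict with "pixels" (384x512x3 uint8, red, green, blue), "range_z" (384x512 float32, mm along the optical axis (not along the pixel's ray), 0 where there is no reading), "fx", "fy", "cx", "cy" (pixels), "distortion" ([k1, k2, p1, p2, k3] as OpenCV has them; the pictures are not rectified), "eye" and "attitude" of the camera in the world. Camera axes: x right, y down, z forward; pixel columns grow to the right and rows downward; lengths in mm; the calibration is good to about 2 mm. A picture is of the moment at which its call begins.
- close_job(): hands the job in, once; it reports no verdict.
The state is a dict: "t": time; "qpos": joint angles; "qvel": joint speeds; "joint_torque": joint torques, N m; "ee_pos": TCP position; "orientation": TCP orientation; "ft_force": force on the tool from outside, world axes, zero at the start; "moment": the same for the moment, N m; "width": finger opening in mm.
Only numpy, scipy, OpenCV 4.12 (cv2) and the standard library are available. Lean on these libraries where they do the work, as an engineer would, in place of code of your own. Each camera call takes 0.05 s, during which the arm holds its last target. There are 200 camera calls.

## Task

Fill the pot fork for carrying: slide the two spare potted plants along the bench, upright and without lifting them, into the fork's two empty pockets until each is fully home against the back bar, and do not shift the pots already loaded or the other things on the bench. Turn the counter's knob back anticlockwise to its zero stop, ready for the next load.

Things in the scene. Friction and masses are not known exactly. Their poses are not given: they have to be found in the camera images.
- fork: green steel pot-carrying fork, fixed in its bench dock. Six flat tines 18 mm wide, 98 mm apart, 38 to 44 mm above the bench, point along its -x (to the robot); between them five open-fronted pockets 80 mm wide. Back bar 26 to 46 mm high; hand grip behind it, up to 134 mm. Pots stand on the bench, rims just above the tines. Origin: bench level at pocket3; x from tine tips to back bar, y left along the row
- pocket1 (a point): pocket 1 of 5, counted from the fork's +y (left) end: the bench point where the axis of a pot stands when fully home here. The front face of the back bar is 38.5 mm beyond it (fork +x), the round tips of the tines 45 mm before it (-x). Grains of grit lie in a pocket that is empty
- pocket2 (a point): pocket 2 of 5, counted from the fork's +y (left) end: the bench point where the axis of a pot stands when fully home here. The front face of the back bar is 38.5 mm beyond it (fork +x), the round tips of the tines 45 mm before it (-x). Grains of grit lie in a pocket that is empty
- pocket3 (a point): pocket 3 of 5, counted from the fork's +y (left) end: the bench point where the axis of a pot stands when fully home here. The front face of the back bar is 38.5 mm beyond it (fork +x), the round tips of the tines 45 mm before it (-x). Grains of grit lie in a pocket that is empty
- pocket4 (a point): pocket 4 of 5, counted from the fork's +y (left) end: the bench point where the axis of a pot stands when fully home here. The front face of the back bar is 38.5 mm beyond it (fork +x), the round tips of the tines 45 mm before it (-x). Grains of grit lie in a pocket that is empty
- pocket5 (a point): pocket 5 of 5, counted from the fork's +y (left) end: the bench point where the axis of a pot stands when fully home here. The front face of the back bar is 38.5 mm beyond it (fork +x), the round tips of the tines 45 mm before it (-x). Grains of grit lie in a pocket that is empty
- loaded1: terracotta-coloured round nursery pot, low green plant: 68 mm across at the base, 74 at 50 mm height, rim band 86 mm across from 50 to 62 mm height; plant top at 85 mm; 0.18 to 0.37 kg; slides easily (friction 0.28 to 0.42), stays upright when pushed at the rim. Origin: centre of underside, z up. Already stands in one of the fork's pockets; which one varies.
- loaded2: terracotta-coloured round nursery pot, low green plant: 68 mm across at the base, 74 at 50 mm height, rim band 86 mm across from 50 to 62 mm height; plant top at 85 mm; 0.18 to 0.37 kg; slides easily (friction 0.28 to 0.42), stays upright when pushed at the rim. Origin: centre of underside, z up. Already stands in one of the fork's pockets; which one varies.
- loaded3: terracotta-coloured round nursery pot, low green plant: 68 mm across at the base, 74 at 50 mm height, rim band 86 mm across from 50 to 62 mm height; plant top at 85 mm; 0.18 to 0.37 kg; slides easily (friction 0.28 to 0.42), stays upright when pushed at the rim. Origin: centre of underside, z up. Already stands in one of the fork's pockets; which one varies.
- spare1: terracotta-coloured round nursery pot, low green plant: 68 mm across at the base, 74 at 50 mm height, rim band 86 mm across from 50 to 62 mm height; plant top at 85 mm; 0.18 to 0.37 kg; slides easily (friction 0.28 to 0.42), stays upright when pushed at the rim. Origin: centre of underside, z up. One of the two spares, standing on the bench in front of the fork.
- spare2: terracotta-coloured round nursery pot, low green plant: 68 mm across at the base, 74 at 50 mm height, rim band 86 mm across from 50 to 62 mm height; plant top at 85 mm; 0.18 to 0.37 kg; slides easily (friction 0.28 to 0.42), stays upright when pushed at the rim. Origin: centre of underside, z up. One of the two spares, standing on the bench in front of the fork.
- counter: pot counter fixed on the bench right of the fork: grey square base 92 mm wide, round white dial facing up at 31 mm height, with a black knob at its centre and a small thumb lever on its -y side. Origin: centre of the underside. The red zero mark lies on the dial's -x side.
- reset_knob (a joint): angle of the counter's black knob (rad) about the vertical: 0 at the zero stop, growing clockwise seen from above; friction 0.04 Nm, stays where left. Its grip is an upright bar 38 mm long, 12 mm wide, 40 to 65 mm above the bench; at 0 the bar lies along the counter's x and its red pointer points to the counter's -x. Starts 0.7 to 1.4
- knob_grip (a point): point on the knob's axis at mid height of the bar (54 mm above the bench). Its axes turn with the knob: x along the bar, pointer end towards its -x, z up.
- water_bottle: bystander: clear water bottle with a red cap, 64 mm across, 190 mm tall. Origin at its middle, on the bench.
- glazed_pot: bystander: empty round blue glazed bonsai pot, 104 mm across, 50 mm tall. Origin at its middle, on the bench.
- wire_coil: bystander: flat copper wire coil, 96 mm across, 14 mm tall. Origin at its middle, on the bench.
- chopstick: bystander: wooden chopstick lying flat, 210 mm long, 6 mm thick. Origin at its middle, on the bench.
- root_rake: bystander: root rake with a wooden handle lying flat, about 230 mm long, 16 mm tall. Origin at its middle, on the bench.
- shears: bystander: pruning shears with orange handles lying flat, about 170 mm long, 20 mm tall. Origin at its middle, on the bench.

How it is judged (in metres and radians):
At the end, for the whole second after the job is handed in: each of the five pockets has a pot with its axis within 12 mm of the pocket's point, all pots upright (within 0.08 rad), standing on the bench and at rest; the counter's knob within 0.06 rad of its zero stop (horizontal distance between any of loaded1, loaded2, loaded3, spare1, spare2 and pocket1 below 0.012 m and horizontal distance between any of loaded1, loaded2, loaded3, spare1, spare2 and pocket2 below 0.012 m and horizontal distance between any of loaded1, loaded2, loaded3, spare1, spare2 and pocket3 below 0.012 m and horizontal distance between any of loaded1, loaded2, loaded3, spare1, spare2 and pocket4 below 0.012 m and horizontal distance between any of loaded1, loaded2, loaded3, spare1, spare2 and pocket5 below 0.012 m and angle between each of loaded1, loaded2, loaded3, spare1, spare2's own z axis and vertical below 0.08 rad and height (world z) of each of loaded1, loaded2, loaded3, spare1, spare2 below 0.006 m and linear speed of each of loaded1, loaded2, loaded3, spare1, spare2 below 0.02 m/s and value of joint reset_knob below 0.06 rad); the robot touches nothing.
It fails at once if a pot is tipped by more than 0.4 rad (angle between any of loaded1, loaded2, loaded3, spare1, spare2's own z axis and vertical above 0.4 rad).
It fails at once if a pot is lifted more than 25 mm off the bench (height (world z) of any of loaded1, loaded2, loaded3, spare1, spare2 above 0.025 m).
It fails at once if a pot already loaded is shifted by more than 12 mm (distance of any of loaded1, loaded2, loaded3 from where it was at the start of the episode above 0.012 m).
It fails at once if a bystander is shifted by more than 30 mm (distance of any of water_bottle, glazed_pot, wire_coil, chopstick, root_rake, shears from where it was at the start of the episode above 0.03 m).
It also fails if it takes over 72 s, if anything falls off the work surface, if the arm or the gripper's body presses on something with over 40 N, if the wrist force passes 120 N, or if a joint passes its speed limit or range.

## Working session

There is one attempt and no reset: what is moved stays moved. The work goes in short steps, Python scripts to look and compute and a tool call to move; the robot and the scene stay as the last step left them, time stands still between calls to the robot, and variables do not carry over. Pictures are saved under pics/ and viewed, about 8 in all and at most 12, crops included, and the job is handed in when it is done.

Besides the shell and the picture viewer there is one more tool, called after ">>>" as name(argument=value, ...) on one line, values as JSON. play_rows: Moves the arm, as the interface text tells. Its arguments: {"type":"object","properties":{"plan":{"type":"string"}},"required":["plan"]}

```bash
mkdir -p pics; ls; cat > h.py <<'E'
from workcell import *
import numpy as np, cv2
from scipy.spatial.transform import Rotation as R
def pts(im):
    "world XYZ for every pixel from range"
    h,w=im["range_z"].shape
    u,v=np.meshgrid(np.arange(w),np.arange(h))
    K=np.array([[im["fx"],0,im["cx"]],[0,im["fy"],im["cy"]],[0,0,1.]])
    n=cv2.undistortPoints(np.stack([u,v],-1).reshape(-1,1,2).astype(np.float64),K,np.array(im["distortion"])).reshape(h,w,2)
    z=im["range_z"]
    c=np.dstack([n[...,0]*z,n[...,1]*z,z])
    A=np.array(im["attitude"]); A=R.from_rotvec(A).as_matrix() if A.size==3 else A
    return c@A.T+np.array(im["eye"])
E
python3 - <<'E'
from h import *
o=get_obs(); print({k:np.round(v,3) for k,v in o.items()})
for n in("top","side"):
    im=get_image(n); print(n,im["eye"],im["attitude"],im["fx"],im["distortion"])
    cv2.imwrite(f"pics/{n}0.png",cv2.resize(im["pixels"][...,::-1],(768,576)))
    np.savez(n+"0.npz",P=pts(im),rgb=im["pixels"])
E
```

```text
pics
{'t': np.float64(0.0), 'qpos': array([-1.187,  0.424,  1.631,  0.   ,  1.089, -0.019]), 'qvel': array([ 0.   ,  0.001, -0.   , -0.001,  0.   ,  0.001]), 'joint_torque': array([-3.0000e-03, -5.4464e+01, -2.7366e+01,  6.4000e-02,  2.3000e-02,
       -0.0000e+00]), 'ee_pos': array([ 244.784, -574.411,  191.508]), 'orientation': array([-3.077, -0.628,  0.   ]), 'ft_force': array([-0.093,  0.748,  0.212]), 'moment': array([-0.041,  0.027, -0.002]), 'width': np.float64(87.681)}
top [ 403.12946874   33.60121778 1226.56373168] [-2.19345833  2.15104725 -0.15073347] 408.11934079163535 [-0.14686451  0.          0.          0.          0.        ]
side [428.95374207 820.04012278 628.51581846] [-0.19953401  2.7171036  -1.44841376] 378.1363211939276 [-0.02390006  0.          0.          0.          0.        ]
```

View pics/top0.png

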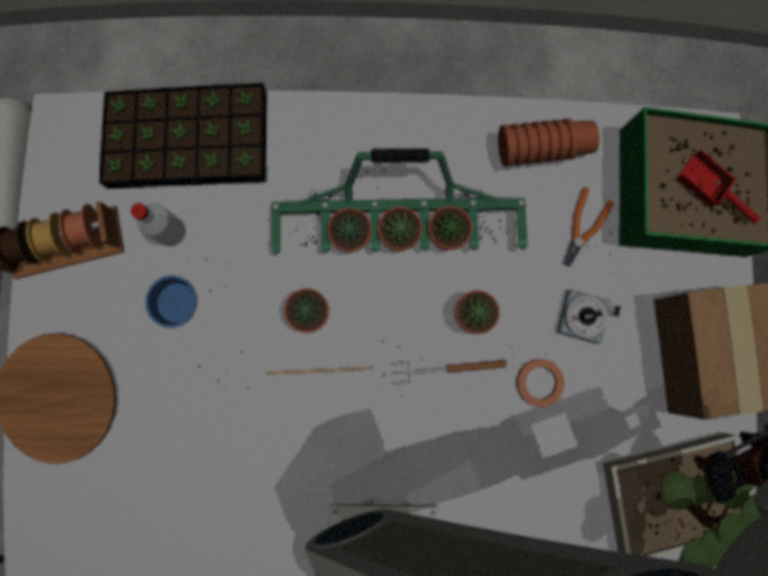

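View pics/side0.png

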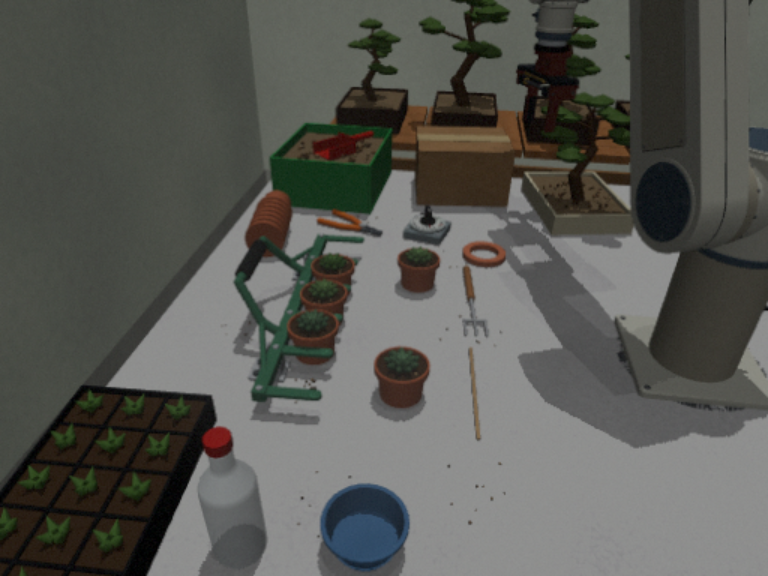

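The top view shows loaded pots in pockets 2–4 (pixels about 349/400/450, 228), so pockets 1 and 5 are empty. The spares are at (306,310) and (478,312), and the counter is at (585,316). The rake, coil and chopstick lie nearer the robot. Next I'll measure positions.

```bash
cat > meas.py <<'E'
from h import *
import sys
def mask(P,rgb,box,zr,f):
    r,g,b=[rgb[...,i].astype(int) for i in range(3)]
    return (P[...,0]>box[0])&(P[...,0]<box[1])&(P[...,1]>box[2])&(P[...,1]<box[3])&(P[...,2]>zr[0])&(P[...,2]<zr[1])&f(r,g,b)
def pots(P,rgb,box=(350,800,-330,330)):
    m=mask(P,rgb,box,(48,75),lambda r,g,b:(r>g*1.45)&(r>60)).astype(np.uint8)
    n,l,s,c=cv2.connectedComponentsWithStats(m)
    out=[]
    for i in range(1,n):
        if s[i,4]<50: continue
        q=P[l==i]; 
        (x,y),rad=cv2.minEnclosingCircle(q[:,:2].astype(np.float32))
        # algebraic circle fit on the hull
        h=cv2.convexHull(q[:,:2].astype(np.float32))[:,0]
        A=np.c_[2*h,np.ones(len(h))]; sol=np.linalg.lstsq(A,(h**2).sum(1),rcond=None)[0]
        out.append([*sol[:2],np.sqrt(sol[2]+sol[:2]@sol[:2]),x,y,rad,np.median(q[:,2]),s[i,4]])
    return np.array(sorted(out,key=lambda o:-o[1]))
E
python3 - <<'E'
from meas import *
np.set_printoptions(precision=1,suppress=True)
d=np.load("top0.npz");P,rgb=d["P"],d["rgb"]
print(pots(P,rgb))
for n,pp in dict(chop=(370,320),bar=(300,206),tipL=(276,248),tipR=(522,244),spL=(306,310),bench=(400,280),tine2=(325,245),tine5=(473,243)).items():
    u,v=int(pp[0]/1.5),int(pp[1]/1.5); print(n,P[v,u],rgb[v,u])
g=mask(P,rgb,(500,850,-330,330),(30,55),lambda r,g,b:(g>r*1.25)&(g>b*1.1)&(g>50))
q=P[g]; print("green",len(q),q.min(0),q.max(0))
# black knob, dial
k=mask(P,rgb,(400,750,-420,-240),(50,80),lambda r,g,b:(r<300))
q=P[k]; print("knob top",len(q),q.mean(0) if len(q) else'')
for z0,z1 in((20,38),(38,50),(50,75)):
    k=mask(P,rgb,(440,560,-380,-240),(z0,z1),lambda r,g,b:(r<300)); q=P[k]
    if len(q): print(z0,len(q),q.mean(0),q.min(0),q.max(0),cv2.minAreaRect(q[:,:2].astype(np.float32)))
img=rgb[180:240,365:425,::-1]; a=cv2.resize(img,(480,480),interpolation=cv2.INTER_CUBIC)
img=rgb[120:180,175:355,::-1]; b=cv2.resize(img,(720,240))
cv2.imwrite("pics/knob0.png",np.clip(a.astype(float)*1.6,0,255).astype(np.uint8))
E
```

```text
[[ 486.2  160.5   37.9  483.5  173.2   36.4   57.8   50. ]
 [ 645.4   79.6   41.8  645.4   79.3   42.9   58.   133. ]
 [ 649.6  -17.9   41.8  649.7  -17.5   42.6   57.7  137. ]
 [ 653.3 -115.9   41.1  653.2 -115.7   41.9   58.1  109. ]
 [ 488.9 -166.9   38.6  487.2 -156.3   37.    58.8   60. ]]
chop [474.2  36.9  -2.8] [127 127 126]
bar [693.4 177.8  46.5] [42 73 56]
tipL [609.5 222.8  39.7] [46 82 63]
tipR [ 629.7 -264.9   39.6] [53 92 69]
spL [486.6 155.2  80.9] [49 66 49]
bench [557.2 -22.1  -1.3] [124 124 125]
tine2 [617.2 128.3  40.5] [45 82 62]
tine5 [ 626.7 -164.6   41.8] [47 86 66]
green 1893 [ 599.9 -274.    30.5] [849.7 307.4  54.9]
knob top 44 [ 492.2 -392.8   61.9]
20 197 [ 486.8 -367.4   26.8] [ 449.7 -379.9   20. ] [ 537.2 -345.5   33.9] ((493.5787658691406, -371.3768615722656), (34.972076416015625, 84.70907592773438), 77.2274169921875)
38 1 [ 487.1 -379.3   49.7] [ 487.1 -379.3   49.7] [ 487.1 -379.3   49.7] ((487.0703125, -379.27978515625), (0.0, 0.0), 0.0)
```

View pics/knob0.png

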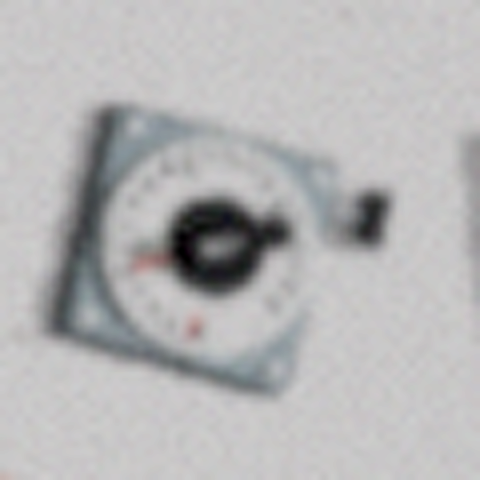

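The crop shows the knob centre near (215,245), the red pointer pointing left at (150,262) and the zero mark at (195,327). That puts the knob roughly 1.1 rad clockwise. Now I'll refine the numbers.

```bash
cat >> meas.py <<'E'
def pots2(P,seeds):
    "edge circle fit, points at rim height around seeds"
    out=[]
    for s in seeds:
        m=(np.hypot(P[...,0]-s[0],P[...,1]-s[1])<60)&(P[...,2]>50)&(P[...,2]<72)
        q=P[m][:,:2]; h=cv2.convexHull(q.astype(np.float32))[:,0]
        sol=np.linalg.lstsq(np.c_[2*h,np.ones(len(h))],(h**2).sum(1),rcond=None)[0]
        out.append([*sol[:2],np.sqrt(sol[2]+sol[:2]@sol[:2]),*cv2.minEnclosingCircle(h)[0],len(q)])
    return np.array(out)
E
python3 - <<'E'
from meas import *
np.set_printoptions(precision=1,suppress=True)
d=np.load("top0.npz");P,rgb=d["P"],d["rgb"]
print(pots2(P,[(486,158),(645,80),(650,-18),(653,-116),(489,-162)]))
# same from side
e=np.load("side0.npz"); print("side",pots2(e["P"],[(486,158),(489,-162)]))
r,g,b=[rgb[...,i].astype(int) for i in range(3)]
# bar front face: green at z 36..52 between pots; tines
G=(g>r*1.3)&(P[...,2]>33)&(P[...,2]<52)&(P[...,0]<720)&(P[...,0]>590)&(abs(P[...,1])<300)
q=P[G]
for y0,y1 in((150,200),(-235,-190)):
    s=q[(q[:,1]>y0)&(q[:,1]<y1)]; print("bar x",np.percentile(s[:,0],[2,10,50,90]),len(s))
t=q[(q[:,0]<665)]; 
for c in (225,127,30,-67,-165,-263):
    s=t[abs(t[:,1]-c)<20]; print("tine",len(s),s.mean(0) if len(s) else '',s[:,0].min() if len(s) else '')
# counter
W=(P[...,0]>400)&(P[...,0]<580)&(P[...,1]>-460)&(P[...,1]<-300)
for n,m in (("red",W&(r>g*1.25)&(r>80)&(P[...,2]>20)),("dark",W&(r<45)&(P[...,2]>25)),("base",W&(P[...,2]>10)&(P[...,2]<45))):
    n_,l,s_,c=cv2.connectedComponentsWithStats(m.astype(np.uint8))
    for i in range(1,n_):
        if s_[i,4]>1: k=P[l==i]; print(n,len(k),k.mean(0),k[:,2].min(),k[:,2].max(),cv2.minAreaRect(k[:,:2].astype(np.float32)))
for n,c in dict(bottle=(160,230),).items(): print(n,P[int(c[1]/1.5),int(c[0]/1.5)])
E
```

```text
[[ 486.5  158.1   42.7  486.6  158.1  597. ]
 [ 649.5   74.3   47.7  649.4   72.5  581. ]
 [ 651.7  -16.6   49.9  649.5  -18.1  590. ]
 [ 659.4 -107.9   51.4  658.1 -107.7  586. ]
 [ 489.8 -171.1   42.7  489.7 -171.4  572. ]]
side [[ 487.5  156.9   43.1  487.2  156.7  677. ]
 [ 490.4 -171.3   42.9  489.8 -171.2  319. ]]
bar x [683.  684.7 693.9 703.9] 132
bar x [699.9 701.3 709.4 716.7] 98
tine 111 [632.7 225.9  42.3] 599.9098668795571
tine 90 [630.5 128.7  42.2] 604.5832432481428
tine 78 [633.5  29.7  41.7] 609.8031925672258
tine 71 [635.9 -69.3  42.3] 611.9299197576329
tine 61 [ 637.  -168.1   41.7] 617.240918882521
tine 72 [ 642.3 -264.5   42.2] 620.4482761596269
red 2 [ 482.5 -376.3   26.6] 25.75166376959487 27.42981413829898 ((482.52154541015625, -376.33050537109375), (3.7024331092834473, 0.0), 92.41020202636719)
dark 85 [ 486.9 -396.    45.3] 31.241081010702374 68.3261604454517 ((486.73651123046875, -396.00115966796875), (33.44696044921875, 27.16729164123535), 89.5396957397461)
base 849 [ 486.9 -394.    25.8] 10.077951239643653 44.610633287547216 ((487.19854736328125, -402.1646728515625), (102.66166687011719, 91.78120422363281), 74.3382797241211)
base 6 [ 401.  -308.9   11.8] 10.96731059174931 13.320821335375967 ((401.0147705078125, -309.0904541015625), (0.009843685664236546, 15.547411918640137), 0.4890005886554718)
bottle [625.9 432.2 119.3]
```

>>> play_rows(plan="3.5 0 0 -1.5 0 0 0; 3.5 4.9 -1.2 0 0 0 0; 3.5 4.9 -1.2 0 0 0 0; 3.5 4.9 -1.2 0 0 0 0; 3.5 4.9 -1.1 0 0 0 0; 3.5 4.9 -1.1 0 0 0 0; 3.5 4.8 -1.2 0 0 0 0; 3.5 0 0 0 0 0 -10; 3.5 0 0 0 0 0 -10; 3.5 0 0 0 0 0 -10; 3.5 0 0 0 0 0 -10; 3.5 0 0 0 0 0 -10; 3.5 0 0 0 0 0 -10; 3.5 0 0 0 0 0 -10; 3.5 0 0 0 0 0 -10; 3.5 0 0 0 0 0 0; 3.5 0 0 0 0 0 0")

```text
t: 2.22
ee_pos: [487.3, -395.8, 207.8]
orientation: [1.958, 2.456, 0.0]
ft_force: [-0.2, -0.2, -0.1]
width: 35.0
```

```bash
python3 - <<'E'
from h import *
im=get_image("wrist"); o=get_obs(); print(o["ee_pos"],o["orientation"],o["width"],o["qpos"])
cv2.imwrite("pics/wr1.png",np.clip(im["pixels"][...,::-1].astype(float)*1.3,0,255).astype(np.uint8))
np.savez("wr1.npz",P=pts(im),rgb=im["pixels"]); print(im["eye"],im["attitude"])
E
```

```text
[ 487.21205384 -395.77245088  207.65624877] [1.95717094e+00 2.45699853e+00 7.23264688e-06] 35.04029618391905 [-7.01175714e-01  4.10587941e-01  1.61095070e+00  1.64382007e-05
  1.11969704e+00 -9.26687441e-01]
[ 468.12551833 -313.20602249  399.65920782] [2.81478674 0.31811188 0.05004846]
```

View pics/wr1.png

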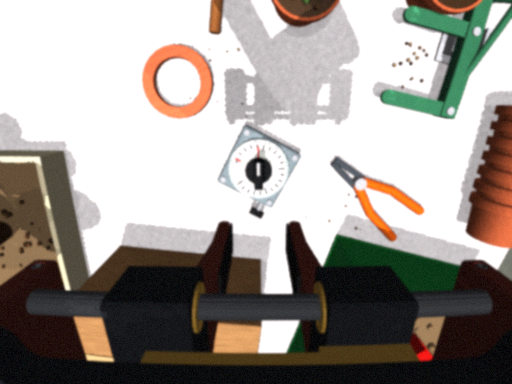

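The wrist view shows the knob at (259,170), the pointer above it at (260,151) and the zero mark at (237,160). Next I'll get angles and the axis in world coordinates.

```bash
python3 - <<'E'
from meas import *
np.set_printoptions(precision=1,suppress=True)
d=np.load("wr1.npz");P,rgb=d["P"],d["rgb"]
r,g,b=[rgb[...,i].astype(int) for i in range(3)]
W=np.zeros(r.shape,bool);W[120:220,215:305]=1
for n,m in (("red",W&(r>g*1.3)&(r>70)),("knob",W&(P[...,2]>50)&(P[...,2]<80)),("base",W&(P[...,2]>8)&(P[...,2]<36)),("dial",W&(P[...,2]>26)&(np.minimum(np.minimum(r,g),b)>175)),("stripe",W&(P[...,2]>55)&(g>110))):
    n_,l,s_,c=cv2.connectedComponentsWithStats(m.astype(np.uint8))
    for i in range(1,n_):
        if s_[i,4]>2: k=P[l==i]; print(n,len(k),c[i],k.mean(0),k[:,2].min(),k[:,2].max(),cv2.minAreaRect(k[:,:2].astype(np.float32)))
# base plate outline on z~25 edges w/o lever, bar direction by PCA
k=P[W&(P[...,2]>58)&(P[...,2]<80)][:,:2]; 
if len(k)>3:
    w,v=np.linalg.eigh(np.cov(k.T)); print("bar dir deg",np.degrees(np.arctan2(*v[::-1,1])),k.mean(0),np.sqrt(w))
E
```

```text
red 21 [257.6 151.9] [ 480.6 -374.9   33.8] 29.28263670592372 37.9620619647481 ((481.181396484375, -374.9738464355469), (2.7253096103668213, 13.417170524597168), 12.826793670654297)
red 13 [237.7 159.5] [ 456.2 -392.    30.7] 29.29310932208074 32.628466403545815 ((456.0081787109375, -392.14251708984375), (3.438619613647461, 6.023810863494873), 64.1893539428711)
knob 289 [257.8 173.6] [ 486.  -397.2   63.9] 50.188570894281554 66.97452636047603 ((486.31494140625, -399.095458984375), (11.801664352416992, 38.0312385559082), 13.707345962524414)
base 3436 [257.8 166.8] [ 486.1 -397.5   26.3] 8.362178440980927 35.946231052089956 ((483.4995422363281, -410.9485778808594), (114.26411437988281, 92.2922592163086), 74.86640167236328)
dial 1739 [257.6 168.1] [ 485.9 -398.    30.9] 27.151085687102352 399.65920782080195 ((474.8577880859375, -385.9197082519531), (82.38204956054688, 120.59696197509766), 39.627437591552734)
dial 9 [258. 169.] [ 484.9 -390.8   65.2] 64.40339883518453 66.27226060135825 ((484.91357421875, -390.9484558105469), (0.0040901899337768555, 10.229326248168945), 12.852855682373047)
stripe 37 [257.9 169. ] [ 484.8 -390.9   65.2] 63.312239558042336 66.97452636047603 ((484.83929443359375, -390.6679382324219), (2.5585741996765137, 15.739983558654785), 12.897237777709961)
stripe 5 [254.2 187.8] [ 485.7 -416.7   63.9] 63.37405251898008 64.65217931499814 ((485.461181640625, -416.613037109375), (1.2875139713287354, 4.199634552001953), 30.734546661376953)
bar dir deg 104.17110637847517 [ 486.2 -398. ] [ 3.4 11.1]
```

>>> play_rows(plan="3.5 -0.25 -0.1 4 0 0 -0.9; 3.5 0 0 4 0 0 0; 3.5 0 0 4 0 0 0; 3.5 0 0 4 0 0 0; 3.5 0 0 1.0 0 0 0; 3.5 0 0 0 0 0 0; 1 0 0 0 0 0 0; 1 0 0 0 0 0 0; 0 0 0 0 0 0 0; 0 0 0 0 0 0 0; 0 0 0 0 0 0 0; 0 0 0 0 0 0 0")

```text
t: 3.78
ee_pos: [486.7, -398.3, 37.3]
orientation: [-1.935, -2.475, -0.0]
ft_force: [0.3, 0.0, -1.3]
width: 0.1
```

Closing to 0.1 mm on a 12 mm bar isn't plausible, so I'm taking another look.

```bash
python3 - <<'E'
from h import *
im=get_image("wrist"); o=get_obs(); print({k:np.round(v,2) for k,v in o.items()})
s=get_image("side")
a=cv2.resize(s["pixels"][115:185,240:330,::-1],(540,420),interpolation=cv2.INTER_CUBIC)
b=cv2.resize(im["pixels"][140:360,180:340,::-1],(305,420))
cv2.imwrite("pics/gr1.png",np.clip(np.hstack([b,a[:, :480]]).astype(float)*1.5,0,255).astype(np.uint8))
E
```

```text
{'t': np.float64(3.82), 'qpos': array([-0.7 ,  0.63,  1.7 , -0.  ,  0.81, -0.95]), 'qvel': array([ 0., -0., -0., -0., -0., -0.]), 'joint_torque': array([-0.000e+00, -5.947e+01, -2.067e+01,  2.000e-02,  7.000e-02,
        0.000e+00]), 'ee_pos': array([ 486.67, -398.33,   37.2 ]), 'orientation': array([-1.93, -2.48,  0.  ]), 'ft_force': array([ 0.08,  1.35, -0.48]), 'moment': array([-0.03, -0.12, -0.  ]), 'width': np.float64(0.39)}
```

View pics/gr1.png

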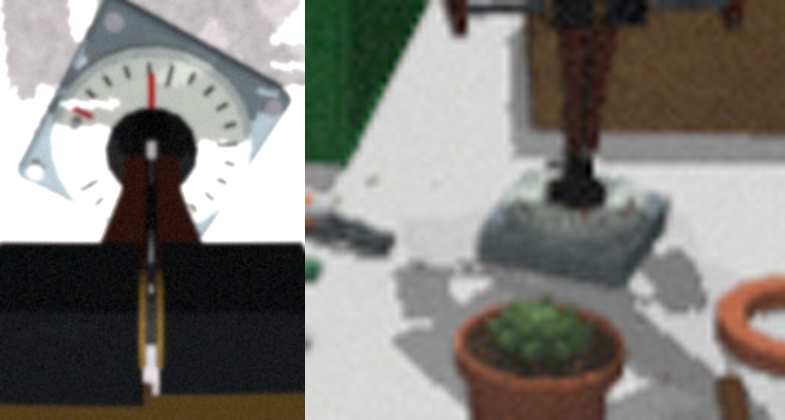

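>>> play_rows(plan="0 0 0 0 0 0 -8; 0 0 0 0 0 0 -8; 0 0 0 0 0 0 0")

```text
t: 4.25
ee_pos: [486.7, -398.4, 37.2]
orientation: [-1.573, -2.719, -0.0]
ft_force: [-0.1, 1.3, 0.8]
width: 0.4
```

```bash
python3 - <<'E'
from h import *
im=get_image("wrist"); o=get_obs(); print({k:np.round(v,2) for k,v in o.items()})
b=cv2.resize(im["pixels"][120:280,180:340,::-1],(560,560),interpolation=cv2.INTER_CUBIC)
cv2.imwrite("pics/gr2.png",np.clip(b.astype(float)*1.5,0,255).astype(np.uint8))
P=pts(im)
r,g=im["pixels"][...,0].astype(int),im["pixels"][...,1].astype(int)
m=(r>g*1.6)&(r>90)&(P[...,2]>22)&(P[...,2]<42)&(np.hypot(P[...,0]-486,P[...,1]+398)<45)
n,l,s,c=cv2.connectedComponentsWithStats(m.astype(np.uint8))
for i in range(1,n):
  if s[i,4]>4: print(s[i,4],c[i],P[l==i].mean(0),cv2.minAreaRect(P[l==i][:,:2].astype(np.float32)))
E
```

```text
{'t': np.float64(4.3), 'qpos': array([-0.7 ,  0.63,  1.7 ,  0.  ,  0.81, -1.23]), 'qvel': array([ 0.  , -0.  ,  0.  ,  0.  , -0.  ,  0.01]), 'joint_torque': array([-1.000e-02, -5.941e+01, -2.066e+01,  0.000e+00,  8.000e-02,
       -2.700e-01]), 'ee_pos': array([ 486.68, -398.33,   37.21]), 'orientation': array([-1.58, -2.72, -0.  ]), 'ft_force': array([-0.08,  0.05,  0.04]), 'moment': array([ 0.03, -0.1 , -0.  ]), 'width': np.float64(0.47)}
51 [267.70588235 188.03921569] [ 480.7409593  -374.62783782   33.30788405] ((480.97711181640625, -374.8140563964844), (2.7105727195739746, 13.441468238830566), 14.320789337158203)
24 [228.41666667 189.79166667] [ 455.70699425 -391.71329722   30.35526166] ((455.8158874511719, -391.7080993652344), (1.869051218032837, 6.929188251495361), 74.05249786376953)
```

View pics/gr2.png

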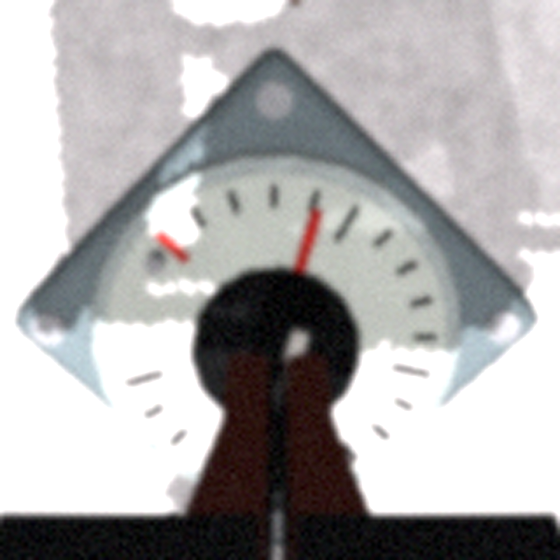

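```bash
python3 - <<'E'
from h import *
np.set_printoptions(precision=1,suppress=True)
for n in("wrist","top","side"):
    im=get_image(n); P=pts(im); np.savez(n+"2.npz",P=P,rgb=im["pixels"])
    if n=="wrist":
        for v in range(205,272,6):
            print(v,[P[v,u] for u in (250,259,266)],im["pixels"][v,250],im["pixels"][v,259])
    else:
        m=(np.hypot(P[...,0]-486,P[...,1]+398)<70)&(P[...,2]>28)
        q=P[m]; 
        for z in range(28,130,8):
            s=q[(q[:,2]>z)&(q[:,2]<z+8)]
            if len(s): print(n,z,len(s),s.mean(0),s.min(0),s.max(0))
E
```

```text
205 [array([ 475. , -391.4,   38.9]), array([ 477.8, -382.7,   54.7]), array([ 482.5, -381.1,   52.4])] [6 9 8] [5 6 5]
211 [array([ 477.2, -395.3,   39.7]), array([ 478.1, -383.1,   64.4]), array([ 482.1, -380.9,   64.2])] [11 11 13] [1 1 6]
217 [array([ 479.9, -400.3,   37.9]), array([ 480. , -386.5,   65.5]), array([ 483.9, -384.1,   65.7])] [13 13 12] [ 6  4 11]
223 [array([ 475.7, -390.5,   72. ]), array([ 481.3, -388.7,   69.1]), array([ 484.9, -386. ,   70.4])] [27 11  7] [12  8 10]
229 [array([ 476. , -390.6,   80.1]), array([ 481.3, -388.8,   77.8]), array([ 484.4, -385.7,   80.2])] [23  9  3] [24 23 24]
235 [array([ 476. , -390.1,   88.7]), array([ 481.8, -389.7,   83.8]), array([ 484.3, -385.8,   88. ])] [26  5  4] [21 19 21]
241 [array([ 476.6, -390.6,   94.6]), array([ 481.7, -389.5,   91.6]), array([ 484.4, -386.3,   94.4])] [28 11  9] [12 12 13]
247 [array([ 476.7, -390.6,  101.1]), array([ 481.4, -389. ,   99.5]), array([ 484. , -386. ,  101.7])] [25  8  7] [6 6 3]
253 [array([ 476.9, -390.4,  107.5]), array([ 481.7, -389.5,  104.7]), array([ 483.8, -386. ,  107.9])] 
[... 1449 characters left out ...]
.4   63.8] [ 479.8 -406.7   60.4] [ 495.7 -380.9   67.1]
side 68 13 [ 486.5 -392.5   72.4] [ 474.6 -403.8   68.2] [ 499.3 -383.4   75.5]
side 76 15 [ 486.4 -392.4   79.7] [ 474.8 -401.4   76.3] [ 499.8 -381.7   83. ]
side 84 17 [ 485.9 -392.5   87.7] [ 474.9 -404.    84.1] [ 500.3 -383.    91.7]
side 92 17 [ 488.  -393.2   95.6] [ 475.7 -404.3   92.1] [ 500.7 -383.5   99.4]
side 100 18 [ 488.2 -390.3  104.5] [ 476.  -397.9  100.2] [ 500.6 -385.1  107.9]
side 108 17 [ 485.3 -390.4  112.6] [ 473.  -400.5  109.9] [ 501.2 -382.1  115.5]
side 116 19 [ 487.  -390.8  119.3] [ 474.  -398.8  116.3] [ 501.4 -383.4  123.4]
side 124 24 [ 486.7 -390.9  128. ] [ 471.1 -399.7  124.4] [ 502.  -376.1  131.5]
```

```bash
python3 - <<'E'
from h import *
np.set_printoptions(precision=1,suppress=True)
P=np.load("wr1.npz")["P"]
m=(np.hypot(P[...,0]-487,P[...,1]+396)<45)&(P[...,2]>150)
q=P[m]; print(len(q),np.percentile(q[:,2],[0,1,3,10,50]))
for z in range(200,290,8):
    s=q[(q[:,2]>=z)&(q[:,2]<z+8)]
    if len(s): print(z,len(s),s.min(0),s.max(0))
P=np.load("wrist2.npz")["P"]
q=P[(np.hypot(P[...,0]-482,P[...,1]+390)<14)&(P[...,2]>50)]
for z in range(50,100,3):
    s=q[(q[:,2]>=z)&(q[:,2]<z+3)]
    if len(s): print(z,len(s),s.min(0),s.max(0))
E
```

```text
27243 [237.1 247.5 262.6 294.3 341.5]
232 53 [ 459.2 -402.   237.1] [ 509.2 -378.5  240. ]
240 239 [ 458.5 -408.3  240. ] [ 509.8 -378.1  248. ]
248 261 [ 458.6 -409.   248. ] [ 509.9 -377.8  256. ]
256 311 [ 458.4 -409.   256. ] [ 510.1 -377.7  264. ]
264 362 [ 458.3 -409.3  264. ] [ 510.9 -377.9  272. ]
272 455 [ 457.1 -409.   272. ] [ 512.1 -377.8  280. ]
280 571 [ 456.1 -408.6  280. ] [ 513.8 -377.6  288. ]
288 644 [ 455.7 -403.9  288. ] [ 513.  -377.4  296. ]
50 28 [ 476.8 -395.6   50.1] [ 486.9 -380.2   52.7]
53 34 [ 476.8 -395.3   53. ] [ 487.  -380.3   56. ]
56 31 [ 476.7 -392.8   56.2] [ 486.8 -380.3   59. ]
59 31 [ 476.7 -392.5   59.1] [ 487.5 -380.4   62. ]
62 127 [ 476.6 -392.1   62.1] [ 489.  -380.4   65. ]
65 94 [ 473.5 -392.6   65. ] [ 487.6 -381.    68. ]
68 45 [ 473.1 -392.8   68.1] [ 488.1 -383.8   70.9]
71 54 [ 472.8 -393.1   71.1] [ 488.  -383.9   74. ]
74 67 [ 472.7 -392.7   74. ] [ 488.5 -383.5   76.9]
77 61 [ 472.7 -392.3   77.1] [ 488.2 -383.4   79.9]
80 67 [ 472.7 -392.7   80. ] [ 488.  -383.5   83. ]
83 77 [ 473.  -392.9   83.1] [ 488.1 -383.8   86. ]
86 70 [ 472.5 -392.4   86.1] [ 488.3 -383.4   88.9]
89 82 [ 472.7 -392.5   89. ] [ 488.4 -383.3   91.9]
92 79 [ 472.7 -392.8   92. ] [ 488.7 -383.6   95. ]
95 95 [ 472.6 -393.6   95. ] [ 489.2 -383.5   98. ]
98 102 [ 472.3 -393.8   98. ] [ 489.3 -383.   101. ]
```

The depth data show the real fingertips ending about 29.5 mm above the reported TCP: 237 vs 208 before the descent, 66.5 vs 37 now. The fingers therefore closed just over the bar. I'll allow for that offset from here on, turn back, open, go 28 mm lower and grip.

>>> play_rows(plan="3.5 0 0 0 0 0 8; 3.5 0 0 0 0 0 8; 3.5 0 0 0 0 0 0; 3.5 0 0 1.4 0 0 0; 3.5 0 0 1.4 0 0 0; 3.5 0 0 0 0 0 0; 0.5 0 0 0 0 0 0; 0.5 0 0 0 0 0 0; 0.5 0 0 0 0 0 0; 0.5 0 0 0 0 0 0")

```text
t: 5.7
ee_pos: [487.1, -399.0, 9.4]
orientation: [1.933, 2.475, -0.0]
ft_force: [-1.9, -0.7, 9.7]
width: 11.9
```

>>> play_rows(plan="0.5 0 0 -0.1 0 0 -5; 0.5 0 0 0 0 0 -10; 0.5 0 0 0 0 0 -10; 0.5 0 0 0 0 0 -10; 0.5 0 0 0 0 0 -10; 0.5 0 0 0 0 0 -10; 0.5 0 0 0 0 0 -5; 0.5 0 0 0 0 0 0; 0.5 0 0 0 0 0 0")

```text
t: 6.82
ee_pos: [486.1, -399.8, 9.5]
orientation: [-0.436, -3.111, 0.003]
ft_force: [-4.3, -7.3, 1.6]
width: 12.0
```

```bash
cat > knob.py <<'E'
from h import *
im=get_image("wrist"); o=get_obs(); print({k:np.round(o[k],2) for k in("ee_pos","orientation","ft_force","moment","width")})
P=pts(im)
r,g=im["pixels"][...,0].astype(int),im["pixels"][...,1].astype(int)
m=(r>g*1.6)&(r>90)&(P[...,2]>22)&(P[...,2]<42)&(np.hypot(P[...,0]-486,P[...,1]+398)<45)
n,l,s,c=cv2.connectedComponentsWithStats(m.astype(np.uint8))
for i in range(1,n):
  if s[i,4]>4: k=P[l==i].mean(0); print(s[i,4],c[i],k,np.degrees(np.arctan2(k[1]+398.5,k[0]-486.5)),cv2.minAreaRect(P[l==i][:,:2].astype(np.float32)))
E
python3 knob.py
```

```text
{'ee_pos': array([ 486.15, -399.81,    9.49]), 'orientation': array([-0.44, -3.11,  0.  ]), 'ft_force': array([-4.15, -6.88,  1.52]), 'moment': array([-1.05,  0.43,  0.06]), 'width': np.float64(12.02)}
94 [258.42553191 195.38297872] [ 460.19664526 -392.34928938   33.06285499] 166.8385858257798 ((460.1822204589844, -392.29876708984375), (1.996785283088684, 17.11923599243164), 74.07077026367188)
```

>>> play_rows(plan="0.5 0 0 0 0 0 -2; 0.5 0 0 0 0 0 -2; 0.5 0 0 0 0 0 0; 0.5 0 0 0 0 0 0")

```text
t: 7.38
ee_pos: [486.0, -399.8, 9.5]
orientation: [-0.33, -3.124, 0.002]
ft_force: [-3.1, -7.1, 2.8]
width: 12.3
```

```bash
python3 knob.py
```

```text
{'ee_pos': array([ 486.04, -399.82,    9.53]), 'orientation': array([-0.33, -3.12,  0.  ]), 'ft_force': array([-4.04, -6.71,  2.9 ]), 'moment': array([-1.1 ,  0.58, -0.61]), 'width': np.float64(11.95)}
85 [260.45882353 195.92941176] [ 460.40124301 -392.87355113   32.89850526] 167.83419494210744 ((460.5639953613281, -392.84173583984375), (2.408902883529663, 17.07818603515625), 74.42564392089844)
```

>>> play_rows(plan="3 0 0 0 0 0 0; 3 0 0 0 0 0 0; 3 0 0 -4 0 0 0; 3 0 0 -5 0 0 0; 3 0 0 -5 0 0 0; 3 0 0 -5 0 0 0; 3 0 0 0 0 0 0")

```text
t: 8.3
ee_pos: [488.9, -399.7, 204.3]
orientation: [0.327, 3.118, -0.006]
ft_force: [0.4, -0.1, 0.1]
width: 29.8
```

```bash
python3 knob.py; python3 - <<'E'
from h import *
im=get_image("wrist");P=pts(im)
rect=lambda m:cv2.minAreaRect(P[m][:,:2].astype(np.float32))
W=np.hypot(P[...,0]-486,P[...,1]+398)<75
q=P[(np.hypot(P[...,0]-486,P[...,1]+398)<30)&(P[...,2]>60)&(P[...,2]<72)][:,:2]
w,v=np.linalg.eigh(np.cov(q.T)); print("bar",np.degrees(np.arctan2(v[1,1],v[0,1])),cv2.minAreaRect(q.astype(np.float32)))
print("base",rect(W&(P[...,2]>8)&(P[...,2]<36)))
E
```

```text
{'ee_pos': array([ 487.56, -398.67,  201.62]), 'orientation': array([ 0.33,  3.12, -0.  ]), 'ft_force': array([-1.02, -0.76, -1.44]), 'moment': array([ 0.02, -0.17, -0.01]), 'width': np.float64(30.02)}
17 [259.70588235 147.58823529] [ 462.45200261 -393.31524545   33.58273236] 167.83325094328515 ((461.23846435546875, -393.3437194824219), (1.3488667011260986, 14.316372871398926), 78.10282897949219)
bar 165.5299896904994 ((486.0615539550781, -399.97625732421875), (11.387560844421387, 37.63810729980469), 77.72106170654297)
base ((483.8834228515625, -411.47503662109375), (115.22914123535156, 91.06731414794922), 75.22368621826172)
```

The knob bar lies at 165.5°, in line with the base (about 165°), so it is at zero. Next is spare2: swing over behind it with a two-finger cradle.

>>> play_rows(plan="6 0 0 0 0 0 10.5; 6 0 0 0 0 0 10.5; 6 0 0 0 0 0 1; 6 3.66 3.8 0 0 0 0; 6 3.66 3.8 0 0 0 0; 6 3.66 3.8 0 0 0 0; 6 3.66 3.8 0 0 0 0; 6 3.66 3.8 0 0 0 0; 6 0 0 0 0 0 0; 6 0 0 0 0 0 0")

```text
t: 9.65
ee_pos: [441.4, -138.6, 199.9]
orientation: [-0.915, -3.005, 0.0]
ft_force: [0.5, 0.2, -0.6]
width: 59.7
```

```bash
cat > look.py <<'E'
from h import *
import sys
np.set_printoptions(precision=1,suppress=True)
o=get_obs(); v=o["orientation"]; print(o["t"],o["ee_pos"],"yaw",np.degrees(2*np.arctan2(v[1],v[0]))%360,"w",o["width"],"F",o["ft_force"])
def fit(P,s,rad=52):
    m=(np.hypot(P[...,0]-s[0],P[...,1]-s[1])<rad)&(P[...,2]>50)&(P[...,2]<70)
    q=P[m][:,:2]
    if len(q)<20: return None
    # radially outermost points in angular bins -> robust circle of r 43
    from scipy.optimize import least_squares
    h=cv2.convexHull(q.astype(np.float32))[:,0]
    f=least_squares(lambda c:np.hypot(*(h-c).T)-43,q.mean(0),loss="soft_l1",f_scale=1)
    return f.x,len(q),np.abs(f.fun).mean()
if __name__=="__main__":
    a=list(map(float,sys.argv[1:]))
    for n in("top","side"):
        P=pts(get_image(n))
        for i in range(0,len(a),2): print(n,fit(P,a[i:i+2]))
E
python3 look.py 490 -171 487 157.5
```

```text
9.65 [ 441.4 -138.6  199.9] yaw 146.14740023704778 w 59.70698041876407 F [ 0.5  0.2 -0.6]
top None
top (array([486.4, 157.9]), 561, np.float64(0.2941856643708003))
side (array([ 490.9, -170.7]), 292, np.float64(0.978784181515759))
side (array([487.4, 157.4]), 624, np.float64(0.4158261818732701))
```

>>> play_rows(plan="6 0 0 5 0 0 0; 6 0 0 5 0 0 0; 6 0 0 5 0 0 0; 6 0 0 2.9 0 0 0; 6 0 0 0 0 0 0; 6 -0.8 0 0 0 0 0; 6 -0.8 0 0 0 0 0; 6 -0.8 0 0 0 0 0; 6 -0.8 0 0 0 0 0; 6 -0.8 0 0 0 0 0; 6 0 0 0 0 0 0")

```text
t: 11.12
ee_pos: [475.4, -161.4, 21.4]
orientation: [0.919, 3.003, -0.0]
ft_force: [0.2, -1.1, -0.1]
width: 60.1
```

```bash
python3 look.py 511 -185
```

```text
11.125 [ 475.4 -161.4   21.4] yaw 145.97317016942205 w 60.054780586657834 F [ 0.2 -1.1 -0.1]
top None
side (array([ 509.5, -181.5]), 234, np.float64(2.2207598015374455))
```

>>> play_rows(plan="6 -0.8 0 0 0 0 0; 6 -0.8 0 0 0 0 0; 6 -0.8 0 0 0 0 0; 6 -0.8 0 0 0 0 0; 6 -0.8 0 0 0 0 0; 6 -0.8 0 0 0 0 0; 6 -0.8 0 0 0 0 0; 6 -0.8 0 0 0 0 0; 6 0 0 0 0 0 0; 6 0 0 0 0 0 0; 6 2.5 0 0 0 0 0; 6 0 0 0 0 0 0")

```text
t: 12.72
ee_pos: [505.1, -181.8, 21.1]
orientation: [-0.918, -3.002, -0.0]
ft_force: [-0.3, -0.3, -0.4]
width: 59.8
```

```bash
python3 look.py 562 -220; python3 - <<'E'
from h import *
im=get_image("wrist"); P=pts(im)
from look import fit
print(fit(P,(562,-220)))
im=get_image("top")
cv2.imwrite("pics/top3.png",cv2.resize(im["pixels"][120:240,160:420,::-1],(780,360)))
E
```

```text
12.725 [ 505.1 -181.8   21.1] yaw 146.00950863660418 w 59.757863271311194 F [-0.3 -0.3 -0.4]
top None
side (array([ 563.5, -219.1]), 191, np.float64(0.74996471962844))
12.875 [ 507.8 -183.1   21.6] yaw 145.9884275508907 w 59.907708224453636 F [0.7 0.3 0.9]
(array([ 561.7, -219.5]), 3635, np.float64(0.3880452871551803))
```

View pics/top3.png

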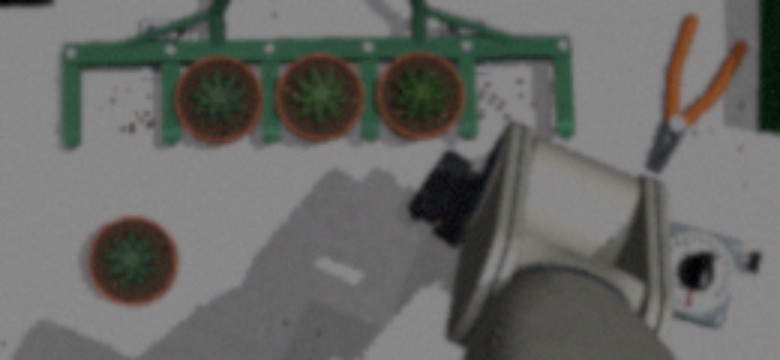

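Spare2 is now at (562,-219.5), on the pocket 5 axis as planned, and the top view again shows the knob pointer on the zero mark. Now square up and push in.

>>> play_rows(plan="6 2.5 0 0 0 0 0; 6 0 0 0 0 0 -9.1; 6 0 0 0 0 0 -9.1; 6 0 0 0 0 0 -9.1; 6 0 0 0 0 0 -9.1; 6 -0.4 -2.6 0 0 0 0; 6 -0.4 -2.7 0 0 0 0; 6 0 0 0 0 0 0; 6 -0.8 0 0 0 0 0; 6 -0.8 0 0 0 0 0; 6 -0.8 0 0 0 0 0; 6 -0.8 0 0 0 0 0; 6 -0.8 0 0 0 0 0; 6 0 0 0 0 0 0")

```text
t: 14.68
ee_pos: [537.1, -219.6, 21.3]
orientation: [-0.066, 3.14, -0.0]
ft_force: [-0.3, -0.6, 0.4]
width: 60.0
```

```bash
python3 look.py 577 -219; python3 - <<'E'
from h import *
P=pts(get_image("wrist"))
from look import fit
print(fit(P,(578,-219)),fit(P,(653,-116)))
E
```

```text
14.675 [ 537.1 -219.6   21.3] yaw 182.40407720099802 w 60.00953218536451 F [-0.3 -0.6  0.4]
top (array([ 575.9, -216.7]), 116, np.float64(4.577634807294601))
side (array([ 578.1, -215.9]), 236, np.float64(2.224637357938652))
14.825 [ 536.1 -219.6   21.2] yaw 182.37785298918382 w 60.11521606656948 F [0.2 0.2 0.1]
(array([ 577.4, -217.9]), 6047, np.float64(1.8778730664482106)) None
```

>>> play_rows(plan="6 -0.8 -0.1 0 0 0 0; 6 -0.8 0 0 0 0 0; 6 -0.8 0 0 0 0 0; 6 -0.8 0 0 0 0 0; 6 -0.8 0 0 0 0 0; 6 0 0 0 0 0 0")

```text
t: 15.58
ee_pos: [577.2, -219.0, 21.3]
orientation: [-0.066, 3.14, -0.0]
ft_force: [-0.6, -0.9, -0.1]
width: 59.8
```

>>> play_rows(plan="6 -0.7 0 0 0 0 0; 6 -0.7 0 0 0 0 0; 6 -0.7 0 0 0 0 0; 6 -0.7 0 0 0 0 0; 6 -0.5 0 0 0 0 0; 6 -0.4 0 0 0 0 0; 6 0 0 0 0 0 0")

```text
t: 16.45
ee_pos: [613.7, -217.5, 21.3]
orientation: [-0.065, 3.14, -0.0]
ft_force: [0.2, 0.8, 0.3]
width: 60.1
```

>>> play_rows(plan="6 -0.2 0 0 0 0 0; 6 -0.2 0 0 0 0 0; 6 0 0 0 0 0 0")

```text
t: 16.82
ee_pos: [617.4, -217.3, 21.3]
orientation: [-0.065, 3.141, -0.0]
ft_force: [-0.5, 0.7, 0.3]
width: 60.1
```

```bash
python3 look.py 658 -216; python3 - <<'E'
from h import *
P=pts(get_image("wrist"))
from look import fit
print(fit(P,(657,-216)))
E
```

```text
16.825 [ 617.4 -217.3   21.3] yaw 182.3813780694672 w 60.13216565372344 F [-0.5  0.7  0.3]
top (array([ 657. , -216.3]), 74, np.float64(5.274330832585464))
side (array([ 656.4, -214.4]), 193, np.float64(1.792482248625417))
16.975 [ 617.3 -217.3   21.3] yaw 182.37907043768266 w 59.854376796451334 F [-0.1 -0.2  1. ]
(array([ 656.9, -215.6]), 6059, np.float64(2.172155715094723))
```

Nearly home with no contact force yet, so I'll nudge it on in 1.5 mm steps until it meets the bar.

>>> play_rows(plan="6 -0.15 0 0 0 0 0; 6 0 0 0 0 0 0")

```text
t: 17.23
ee_pos: [618.8, -217.2, 21.3]
orientation: [-0.065, 3.141, -0.0]
ft_force: [-0.5, 0.5, 0.8]
width: 59.8
```

>>> play_rows(plan="6 -0.15 0 0 0 0 0; 6 0 0 0 0 0 0")

```text
t: 17.48
ee_pos: [620.4, -217.2, 21.3]
orientation: [-0.065, 3.141, -0.0]
ft_force: [0.0, -0.1, 0.6]
width: 60.2
```

>>> play_rows(plan="6 -0.15 0 0 0 0 0; 6 0 0 0 0 0 0")

```text
t: 17.73
ee_pos: [621.9, -217.1, 21.3]
orientation: [-0.065, 3.141, -0.0]
ft_force: [-0.3, 0.2, 0.4]
width: 60.1
```

>>> play_rows(plan="6 -0.15 0 0 0 0 0; 6 0 0 0 0 0 0")

```text
t: 17.98
ee_pos: [622.6, -217.1, 21.1]
orientation: [0.065, -3.14, -0.0]
ft_force: [-2.6, -1.1, 1.8]
width: 60.3
```

```bash
python3 look.py ; python3 - <<'E'
from h import *
from look import fit
im=get_image("wrist");P=pts(im)
cv2.imwrite("pics/wr4.png",np.clip(im["pixels"][...,::-1].astype(float)*1.2,0,255).astype(np.uint8))
rgb=im["pixels"].astype(int); r,g,b=rgb[...,0],rgb[...,1],rgb[...,2]
m=(np.hypot(P[...,0]-660,P[...,1]+216)<60)&(P[...,2]>48)&(P[...,2]<66)&(r>1.45*g)&(r>60)
print("rim",m.sum(),P[m].min(0),P[m].max(0),fit(np.where(m[...,None],P,0),(660,-216)))
G=(g>r*1.4)&(g>b*1.15)&(P[...,2]>30)&(P[...,2]<52)&(P[...,0]>600)&(P[...,0]<725)&(P[...,1]<-150)&(P[...,1]>-290)
q=P[G]
for y in(-165,-180,-195,-240,-250,-264): 
    s=q[abs(q[:,1]-y)<5]; print(y,len(s),np.percentile(s[:,0],[1,5,50,95,99]) if len(s) else '')
E
```

```text
17.975 [ 622.6 -217.1   21.1] yaw 182.38044631871486 w 60.31087002528955 F [-2.6 -1.1  1.8]
18.075 [ 622.7 -217.1   21.2] yaw 182.37698096229784 w 60.23052584988367 F [-4.1 -1.5  1.2]
rim 1831 [ 618.6 -250.2   48.2] [ 715.7 -178.3   63.8] (array([ 661.9, -215.2]), 1825, np.float64(0.5997817797875599))
-165 438 [613.3 614.4 625.9 716.3 719.8]
-180 196 [704.9 707.6 716.9 722.1 722.8]
-195 98 [716.5 716.9 719.1 722.3 722.8]
-240 37 [714.  714.2 717.4 719.  719.3]
-250 140 [702.6 705.2 713.2 719.5 719.8]
-264 322 [617.2 617.9 626.8 718.1 720.1]
```

View pics/wr4.png

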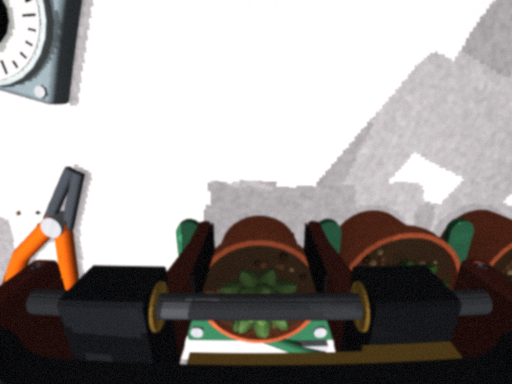

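Pot 5 met the bar with about -4 N. The fitted rim is at (661.9,-215.2), against a pocket point of about (660,-215.6) from the tine tips. The picture shows the pot between its tines (205–310, 215–335). Retreat, then on to spare1.

>>> play_rows(plan="6 3 0 0 0 0 0; 6 3 0 0 0 0 0; 6 0 0 -5 0 0 0; 6 0 0 -5 0 0 0; 6 1.5 4.75 0 0 0 0; 6 1.5 4.75 0 0 0 0; 6 1.5 4.75 0 0 0 0; 6 1.5 4.75 0 0 0 0; 6 1.5 4.75 0 0 0 0; 6 1.5 4.75 0 0 0 0; 6 1.5 4.75 0 0 0 0; 6 1.5 4.75 0 0 0 0; 6 0 0 0 0 0 0; 6 0 0 0 0 0 0")

```text
t: 19.88
ee_pos: [428.2, 155.3, 121.5]
orientation: [-0.067, 3.14, 0.001]
ft_force: [0.6, -1.1, 0.2]
width: 60.0
```

```bash
python3 look.py 487 157.5 661 -216 645 80 651 -18 655 -116
```

```text
19.875 [428.2 155.3 121.5] yaw 182.43314764926333 w 60.04148005303135 F [ 0.6 -1.1  0.2]
top (array([486.6, 159.1]), 113, np.float64(2.6636508743338743))
top (array([ 663.7, -214.2]), 504, np.float64(0.734884648699823))
top (array([645.3,  79.8]), 539, np.float64(0.3883336116936312))
top (array([649.6, -18.8]), 536, np.float64(0.41763690300731127))
top (array([ 654.2, -117.5]), 541, np.float64(0.41831963321924936))
side (array([487.7, 157.5]), 633, np.float64(0.5966539872290446))
side (array([ 662.9, -215. ]), 250, np.float64(0.9392504231296587))
side (array([646.5,  79. ]), 493, np.float64(0.48066659599716716))
side (array([651. , -19.2]), 386, np.float64(0.9024867420298548))
side (array([ 655.1, -117.1]), 307, np.float64(1.3355203527745756))
```

>>> play_rows(plan="6 0 0 5 0 0 0; 6 0 0 5 0 0 0; 6 0 0 0 0 0 0; 6 -0.9 0 0 0 0 0; 6 -0.9 0 0 0 0 0; 6 -0.77 0.17 0 0 0 0; 6 -0.77 0.17 0 0 0 0; 6 -0.77 0.17 0 0 0 0; 6 -0.77 0.17 0 0 0 0; 6 -0.77 0.17 0 0 0 0; 6 -0.77 0.17 0 0 0 0; 6 -0.77 0.17 0 0 0 0; 6 -0.77 0.17 0 0 0 0; 6 0 0 0 0 0 0; 6 0 0 0 0 0 0")

```text
t: 21.85
ee_pos: [506.5, 172.0, 21.2]
orientation: [0.065, -3.141, 0.0]
ft_force: [-0.6, -0.4, -0.6]
width: 59.9
```

```bash
cat > w.py <<'E'
from look import *
import sys
a=list(map(float,sys.argv[1:]))
im=get_image("wrist");P=pts(im); rgb=im["pixels"].astype(int); r,g=rgb[...,0],rgb[...,1]
m=(r>1.45*g)&(r>60)&(P[...,2]>48)&(P[...,2]<66)&(np.hypot(P[...,0]-a[0],P[...,1]-a[1])<55)
print("wrist",fit(np.where(m[...,None],P,0),a))
E
python3 w.py 548 174; python3 look.py 548 174
```

```text
21.85 [506.5 172.   21.2] yaw 182.38039618130736 w 59.90216206595348 F [-0.6 -0.4 -0.6]
wrist (array([547.9, 174.4]), 1608, np.float64(0.6242487458099321))
21.9 [506.3 172.   21.2] yaw 182.37874381774978 w 60.07488444609231 F [-0.   0.5 -0.4]
top None
side (array([549.1, 175.1]), 494, np.float64(2.481176370849931))
```

>>> play_rows(plan="6 -0.8 0 0 0 0 0; 6 -0.8 0 0 0 0 0; 6 -0.8 0 0 0 0 0; 6 -0.8 0 0 0 0 0; 6 -0.8 0 0 0 0 0; 6 0 0 0 0 0 0")

```text
t: 22.75
ee_pos: [547.5, 173.8, 21.3]
orientation: [-0.065, 3.14, 0.0]
ft_force: [-0.6, 0.0, 0.4]
width: 60.2
```

>>> play_rows(plan="6 -0.8 0 0 0 0 0; 6 -0.8 0 0 0 0 0; 6 -0.8 0 0 0 0 0; 6 -0.8 0 0 0 0 0; 6 -0.8 0 0 0 0 0; 6 -0.8 0 0 0 0 0; 6 -0.4 0 0 0 0 0; 6 0 0 0 0 0 0")

```text
t: 23.75
ee_pos: [598.9, 175.8, 21.3]
orientation: [-0.065, 3.14, 0.0]
ft_force: [0.5, -0.7, 0.2]
width: 60.1
```

```bash
python3 w.py 640 178
```

```text
23.75 [598.9 175.8  21.3] yaw 182.37202602534694 w 60.10743519132477 F [ 0.5 -0.7  0.2]
wrist (array([639. , 177.8]), 2057, np.float64(0.286455470917746))
```

>>> play_rows(plan="6 -0.2 0 0 0 0 0; 6 -0.2 0 0 0 0 0; 6 0 0 0 0 0 0")

```text
t: 24.18
ee_pos: [602.6, 176.1, 21.3]
orientation: [-0.065, 3.141, 0.0]
ft_force: [0.3, -0.2, -0.9]
width: 60.0
```

>>> play_rows(plan="6 -0.15 0 0 0 0 0; 6 0 0 0 0 0 0")

```text
t: 24.42
ee_pos: [604.1, 176.1, 21.3]
orientation: [-0.065, 3.141, 0.0]
ft_force: [-0.8, -0.2, 0.5]
width: 59.6
```

>>> play_rows(plan="6 -0.15 0 0 0 0 0; 6 0 0 0 0 0 0")

```text
t: 24.68
ee_pos: [605.7, 176.2, 21.3]
orientation: [-0.065, 3.141, 0.0]
ft_force: [-0.3, 0.0, -0.1]
width: 60.3
```

>>> play_rows(plan="6 -0.15 0 0 0 0 0; 6 0 0 0 0 0 0")

```text
t: 24.92
ee_pos: [606.4, 176.1, 21.1]
orientation: [0.065, -3.14, 0.0]
ft_force: [-2.3, -0.2, 0.5]
width: 60.1
```

```bash
python3 w.py 646 178
```

```text
24.925 [606.4 176.1  21.1] yaw 182.37573326040808 w 60.13632690027573 F [-2.3 -0.2  0.5]
wrist (array([645.5, 177.8]), 2078, np.float64(0.4509512584798304))
```

Contact at the expected spot (lag plus -2.3 N). Retreat up and clear for a final check.

>>> play_rows(plan="6 3 0 0 0 0 0; 6 3 0 0 0 0 0; 6 0 0 -5 0 0 0; 6 0 0 -5 0 0 0; 6 0 0 -5 0 0 0; 6 5 0 0 0 0 0; 6 5 0 0 0 0 0; 6 4 0 0 0 0 0; 6 0 0 0 0 0 0; 6 0 0 0 0 0 0; 6 0 0 0 0 0 0")

```text
t: 26.35
ee_pos: [408.7, 168.2, 171.5]
orientation: [-0.065, 3.14, 0.001]
ft_force: [0.2, 1.0, -0.6]
width: 60.0
```

```bash
python3 look.py 646 178 646 80 650 -18 655 -117 662 -215; python3 - <<'E'
from h import *
im=get_image("top"); cv2.imwrite("pics/end.png",cv2.resize(im["pixels"][90:280,80:440,::-1],(792,418)))
E
```

```text
26.35 [408.7 168.2 171.5] yaw 182.3599741505533 w 60.0443127550163 F [ 0.2  1.  -0.6]
top (array([646.4, 179. ]), 542, np.float64(0.2669666298107715))
top (array([645.4,  79.5]), 562, np.float64(0.37985371823208297))
top (array([649.6, -18.8]), 519, np.float64(0.3637021326792428))
top (array([ 654.2, -117.5]), 538, np.float64(0.3975621414898567))
top (array([ 663.3, -213.8]), 512, np.float64(0.7943939869923108))
side (array([647.5, 177.8]), 635, np.float64(0.41917558793090987))
side (array([646.4,  78.8]), 496, np.float64(0.7185432048592661))
side (array([651.4, -19.1]), 383, np.float64(0.6424984627077159))
side (array([ 655. , -117.5]), 311, np.float64(1.1254713746662302))
side (array([ 663.9, -214.9]), 253, np.float64(1.0825040659683167))
```

View pics/end.png

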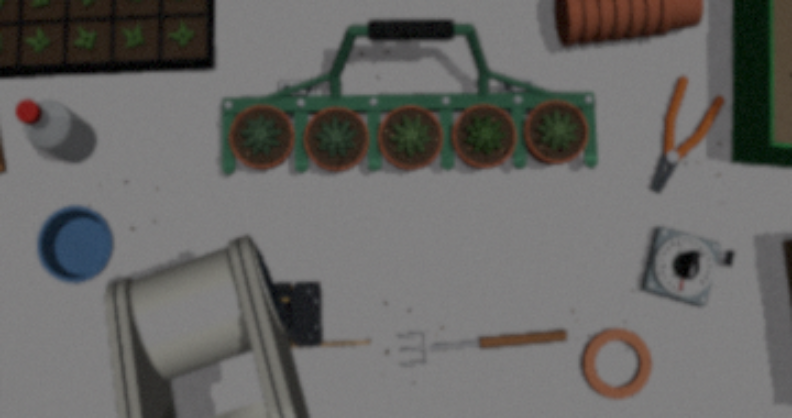

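All five pockets are filled (pots at x 262–557, y about 135), the knob pointer is on zero and the arm is clear. Handing in.

```bash
python3 -c "from workcell import *; print(close_job())"
```

```text
the job is handed in; nothing more can be done
None
```

I slid both spare pots along the bench into the empty pockets 1 and 5 and turned the counter knob back to its zero stop. The job was handed in at about 26 s; the hand-in gave no verdict.

**Pots:** I pushed each spare at the rim with two spread fingers until it met the back bar, at about 2–4 N.
- **Spares:** the last fits from the top and side cameras put them at about (647, 178) and (663.5, -214). I estimate both to be within about 4 mm of their pocket points.
- **Loaded pots:** they moved less than 1 mm by the cameras. They stand about 3 mm further forward than the spares.
- **Tilt and height:** I did not measure these separately. The final top view shows nothing tipped.

**Knob:** I turned it about 61° anticlockwise until it met the stop, with 0.6 Nm reaction at the wrist. After release the bar lay at 165.5° and the counter's base at about 165°.

**Other things on the bench:** none look moved in the final top view. I did not measure them, and the arm hides part of the chopstick.

**Checks that disagreed:**
- The first knob grip missed. Depth images showed the fingertips end about 29.5 mm short of the reported TCP, so I allowed for that from then on.
- The cameras differed by 1–2 mm on the pot positions.

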